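Brake lever check on the polishing spindle

ROBOT

A 6-joint arm with a two-finger parallel gripper is mounted at the origin on the work surface. World frame = base frame: x ahead of the robot, y to its left, z up, the work surface at z = 0. Lengths are in m, angles in rad, forces in N, time in s.
With the tool pointing down it reaches from about 0.35 to 0.775 m from the base axis. Payload 5.5 kg.
Tool frame: the origin (TCP) lies on the centre line of the jaws, within the pads' length; the fingertips stand 11 mm ahead of it and the grasp point (between the pads) lies 8 mm behind it (ctrl.tips_ahead is the distance from the TCP to the fingertips, in m); z points along the fingers, y is the direction in which the jaws open and shut (so a half turn about z gives the same grasp; the last joint's range is limited). The gripper opens to 85 mm and grips with 20 to 120 N. Pads are 22 mm wide; open, the fingers measure 114 mm over their backs; the gripper's body (76 mm by 85 mm) begins 54 mm behind the grasp point. The pads swing forward as they close: fully open they stand 13 mm farther back than shut.
Start: joints at [0.968, 0.313, 0.046, 1.304, 0, 1.431], TCP at [0.257, 0.515, 0.242] pointing down, gripper open.
Joint ranges: [-2.76, 2.76], [-0.86, 1.69], [-1.03, 1.26], [-2.2, 2.34], [-1.47, 1.5], [-3.14, 3.14]. Speed limits (rad/s): [2.57, 2.57, 3.14, 3.14, 3.14, 3.14].

INTERFACE

Orientations are given as a rotation vector (axis times angle).
In Python, from plant import readout, cams, ticket, ctrl gives the robot as it stands.
- The arm moves only by the shell command python3 -m jog 'ROWS'. ROWS is JSON, a list of rows, each a list of 7 numbers: the shift along the tool's x, y, z in units of 30 mm (1.0 is 30 mm), then the turn, a rotation vector about the tool's x, y, z in units of 8 degrees (1.0 is 8 degrees), then the gripper's target within -1 to 1 (shut at 1, half-way at 0, fully open at -1). A call has 1 to 5 rows; each row shifts and turns the commanded pose from where the row before left it, along the tool's axes as they then stand; what a row does not reach is not made up. A row lasts 1/10 s, in which the tool goes at most 50 mm and 8.59 degrees, less where a joint would pass 70% of its speed; a pose out of reach is approached as far as the arm can. A call is refused whole if a number of a shift passes 1 or a number of a turn 1, either way. A call with a gripper value outside its range is refused whole. The fingers move at their own pace and stop on an object; the grip force is fixed at half the most. Time passes only in rows, so rows that do not move let the fingers close. It gives the time, the measured TCP pose, the force and the opening at its end, in the units of the state.
- readout.observe(): the state, without advancing time (a new reading comes with each control period).
- cams.snapshot(name): name is "side" or "top"; returns (picture, depth): 400x640x3 uint8, blue, green, red; 400x640 float32, m along the optical axis (not along the pixel's ray), 0 where there is no reading.
- cams.camera_info(name): a dict with "intrinsics" (3x3 intrinsics, pixels), "R" (3x3) and "t" (3): a world point X has camera coordinates R X + t. Camera axes: x right, y down, z forward; pixel columns grow to the right and rows downward; lengths in m; the calibration is good to about 2 mm. A picture is of the moment at which its call begins. camera_info takes no time and is no camera call.
- ticket.finish_job(): hands the job in, once; it reports no verdict.
The state is a dict: "t": time; "joint_pos": joint angles; "dq": joint speeds; "effort": joint torques, N m; "position": TCP position; "ee_rot": TCP orientation; "contact_force": force on the tool from outside, world axes, zero at the start; "ft_torque": the same for the moment, N m; "gripper_width": opening from 0.0 (shut) to 1.0 (fully open).
Only numpy, scipy, OpenCV 4.12 (cv2) and the standard library are available. Lean on these libraries where they do the work, as an engineer would, in place of code of your own. Each camera call takes 0.05 s, during which the arm holds its last target.

TASK

Check the brake of the grey polishing spindle: with the backs of the fingers, press its red hand lever in towards the fixed bar until it comes up against its stop short of the bar, and keep it in for a good second without forcing it. Then let it come slowly all the way back out under the fingers, without letting it snap, and move clear. Do not grip the lever or reach in behind it, and leave the blue lever and the loose things on the bench alone.

Things in the scene. Friction and masses are not known exactly. Their poses are not given: they have to be found in the camera images.
- red_lever (a joint): angle of the red hand lever about its upright hinge pin, rad: 0 = fully out (rest), 0.36 = against its firm internal stop. The return spring needs about 2.6 N at the pad point to start and 6.4 N at the stop; let go, the lever snaps out at once; read it to see when the stop is reached
- red_pad (a point): point on the red outer (robot-side) face of the lever, 115 mm from the hinge, mid-height, 112 mm above the table. Turns with the lever: x = square into the face (the way to press, towards the bar), y = along the lever to the hinge, z up. From rest to the stop it moves 41 mm on an arc, anticlockwise from above. The space below the lever here is empty down to the 18 mm base plate or the table
- red_hinge (a point): hinge pin of the red lever, at the lever's mid-height (112 mm above the table), axes as at red_pad. The pin's top is 130 mm above the table
- red_face (a point): red outer face of the red lever (the side to press; red_lever_c2 in the rules), 130 mm long (32 to 162 mm from the hinge), 28 mm high (98 to 126 mm above the table); the whole lever is 15 mm thick. Origin at the face's centre, 97 mm from the hinge, axes as at red_pad
- red_inner (a point): black inner face of the red lever, on the side of the fixed bar, 125 mm long (red_lever_c3 in the rules); not to be touched. Axes as at red_pad
- red_unit: grey polishing spindle, fixed; base 180 x 240 x 18 mm. Origin on the table below the middle of its fixed grip bar; y along the bar, x away from the lever side. Bar: 22 mm rod, 25 mm rubber sleeve, 112 mm up, on two posts 126 mm high. The red lever stands in front of it (x negative); at its stop it is parallel to the bar with a gap of 15 to 17 mm left. Nothing on it is higher than 130 mm
- blue_lever (a joint): angle of the blue hand lever about its upright hinge pin, rad: 0 = fully out (rest), 0.36 = against its firm internal stop. The return spring needs about 2.6 N at the pad point to start and 6.4 N at the stop; let go, the lever snaps out at once; it is to be left alone
- blue_pad (a point): point on the blue outer (robot-side) face of the lever, 115 mm from the hinge, mid-height, 112 mm above the table. Turns with the lever: x = square into the face (the way to press, towards the bar), y = along the lever to the hinge, z up. From rest to the stop it moves 41 mm on an arc, anticlockwise from above. The space below the lever here is empty down to the 18 mm base plate or the table
- blue_hinge (a point): hinge pin of the blue lever, at the lever's mid-height (112 mm above the table), axes as at blue_pad. The pin's top is 130 mm above the table
- blue_unit: green hand rolling mill, fixed to the table, with the same base plate, grip bar and a lever of the same shape but with a blue face; it may stand left or right of the polishing spindle. Axes and origin as for red_unit
- cup: loose bystander: white cup, 66 mm across the rim, 70 mm high; origin at the underside
- jar: loose bystander: amber jar with steel lid, 46 mm across, 55 mm high; origin at the underside
- block: loose bystander: steel doming block, a 45 mm cube; origin at the underside
- spool: loose bystander: brass spool standing upright, 48 mm across, 35 mm high; origin at the underside
- bowl: loose bystander: blue ceramic bowl, 130 mm across, 60 mm high; origin at the underside
- hammer: loose bystander: hammer lying on the table; origin at the underside
- driver: loose bystander: screwdriver with orange handle lying on the table; origin at the underside

How it is judged:
By the outcome, as a careful person would: the job done as asked, in the order asked, and still so for the second after the job is handed in, with the robot touching nothing.
It also fails if it takes over 45 s, if anything falls off the work surface, if the arm or the gripper's body presses on something with over 40 N, if the wrist force passes 120 N, or if a joint passes its speed limit or range.

## Working session

There is one attempt and no reset: what is moved stays moved. The work goes in short steps, Python scripts to look and compute and a shell command to move; the robot and the scene stay as the last step left them, time stands still between calls to the robot, and variables do not carry over. Pictures are saved under pics/ and viewed, and the job is handed in when it is done.

```bash
ls; mkdir -p pics; python3 - <<'E'
from plant import readout,cams,ctrl
import cv2,numpy as np
print(readout.observe()); print(ctrl.tips_ahead)
for n in("top","side"):
    p,d=cams.snapshot(n); cv2.imwrite(f"pics/{n}0.png",p); np.save(f"pics/{n}0.npy",d); 
    print(cams.camera_info(n))
E
```

```text
pics
{'t': 0.0, 'joint_pos': array([ 9.68424264e-01,  3.14018378e-01,  4.49289250e-02,  1.30357476e+00,
       -1.82570252e-05,  1.43119611e+00]), 'dq': array([-0.00094408, -0.00050081,  0.00075703,  0.00127441, -0.00160031,
        0.00118482]), 'effort': array([ 6.46738999e-05, -4.80624318e+01,  2.98532653e+01,  1.92243420e-02,
       -2.70103501e-04, -2.34168772e-05]), 'position': array([0.25642185, 0.51409367, 0.24137815]), 'ee_rot': array([-7.20299480e-01, -3.05722391e+00,  2.74428813e-03]), 'contact_force': array([-0.49385632,  0.56860865, -0.02706567]), 'ft_torque': array([ 0.03446115,  0.00224323, -0.01545844]), 'gripper_width': 1.0030927547446578}
0.011
{'intrinsics': array([[380.28112551,   0.        , 331.77430397],
       [  0.        , 380.28112551, 204.2815705 ],
       [  0.        ,   0.        ,   1.        ]]), 'R': array([[-0.01585739, -0.99979432, -0.01264348],
       [-0.99795603,  0.0166086 , -0.06170825],
       [ 0.06190555,  0.01163911, -0.99801415]]), 't': array([0.01600073, 0.58729976, 1.27857068])}
{'intrinsics': array([[434.9821011 ,   0.        , 316.02065562],
       [  0.        , 434.9821011 , 194.01063931],
       [  0.        ,   0.        ,   1.        ]]), 'R': array([[ 0.75967691, -0.65020473, -0.01117135],
       [-0.42225256, -0.4801351 , -0.76887779],
       [ 0.49456422,  0.58881584, -0.63929816]]), 't': array([-0.43531703,  0.34828698,  1.20535146])}
```

View pics/top0.png

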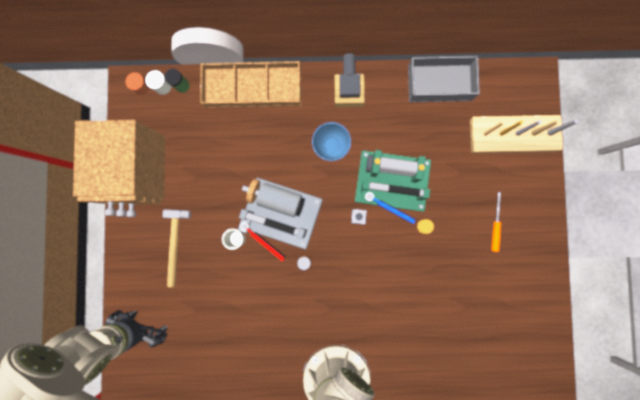

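View pics/side0.png

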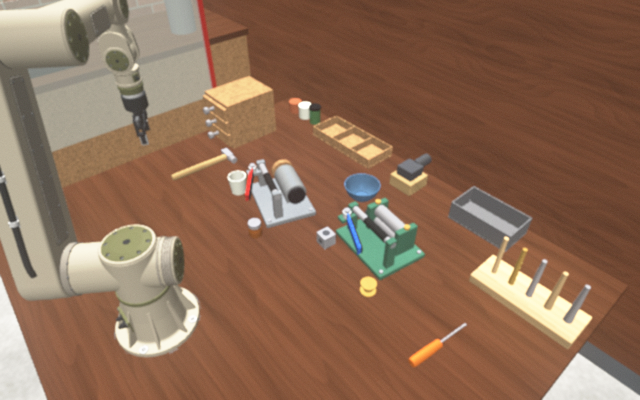

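The top view shows the red lever from about (246,228), at the hinge, to (284,260). The cup is at (233,239), the jar at (304,264), the block at (359,216), and the fixed bar around (275,225). Next I'll measure these.

```bash
cat > h.py <<'E'
import numpy as np,cv2
from plant import cams
def ray(n,u,v,z):
    c=cams.camera_info(n);K,R,t=c["intrinsics"],np.array(c["R"]),np.array(c["t"])
    d=R.T@np.linalg.solve(K,[u,v,1.]);o=-R.T@t
    return o+d*(z-o[2])/d[2]
def cloud(n,dep):
    c=cams.camera_info(n);K,R,t=c["intrinsics"],np.array(c["R"]),np.array(c["t"])
    v,u=np.mgrid[:400,:640]
    P=np.stack([(u-K[0,2])/K[0,0]*dep,(v-K[1,2])/K[1,1]*dep,dep],-1)
    return (P-t)@R
def proj(n,X):
    c=cams.camera_info(n);q=np.array(c["R"])@X+c["t"];q=c["intrinsics"]@q;return q[:2]/q[2]
E
python3 - <<'E'
import cv2,numpy as np
from h import *
np.set_printoptions(precision=4,suppress=True)
for n in("top","side"):
    p=cv2.imread(f"pics/{n}0.png");d=np.load(f"pics/{n}0.npy");C=cloud(n,d)
    h=cv2.cvtColor(p,cv2.COLOR_BGR2HSV)
    for nm,m in(("red",((h[...,0]<6)|(h[...,0]>174))&(h[...,1]>200)&(h[...,2]>110)),("blue",(abs(h[...,0].astype(int)-111)<8)&(h[...,1]>200)&(h[...,2]>110))):
        k,l,s,ce=cv2.connectedComponentsWithStats(m.astype(np.uint8))
        for i in range(1,k):
            if s[i,4]<40: continue
            mm=(l==i)&(d>0);X=C[mm]
            print(n,nm,s[i],np.percentile(X,[2,50,98],axis=0).ravel())
            if n=="top":
                r=cv2.minAreaRect(np.argwhere(mm)[:,::-1].astype(np.float32));bp=cv2.boxPoints(r)
                for b in bp: print("  ",b,ray(n,*b,0.126))
p=cv2.imread("pics/top0.png");cv2.imwrite("pics/tz.png",cv2.resize(p[160:290,200:340],None,fx=5.5,fy=4.5,interpolation=cv2.INTER_CUBIC)[:585])
p=cv2.imread("pics/side0.png");cv2.imwrite("pics/sz.png",cv2.resize(p[140:250,210:340],None,fx=5,fy=5,interpolation=cv2.INTER_CUBIC))
E
```

```text
top red [  0 146  72  21 234] [ 0.7414  0.9383 -0.0246  0.7497  0.9419  0.1269  0.7555  0.9459  0.257 ]
   [ -0.758  148.9479] [0.7753 1.0632 0.126 ]
   [  0.3032 144.8208] [0.7886 1.0603 0.126 ]
   [ 71.7236 163.1861] [0.7252 0.8287 0.126 ]
   [ 70.6623 167.3132] [0.7121 0.8318 0.126 ]
top red [249 231  35  30 160] [0.413  0.1629 0.1185 0.4539 0.2096 0.1232 0.4952 0.2595 0.1287]
   [247.4406 232.906 ] [0.4957 0.2698 0.126 ]
   [249.9356 229.8565] [0.5051 0.2619 0.126 ]
   [284.0247 257.7476] [0.417 0.156 0.126]
   [281.5297 260.7971] [0.4077 0.1639 0.126 ]
```

View pics/tz.png

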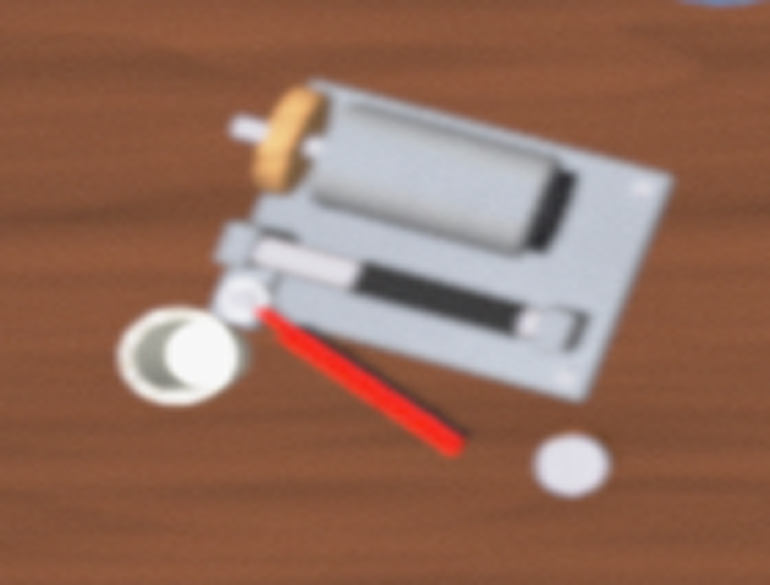

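View pics/sz.png

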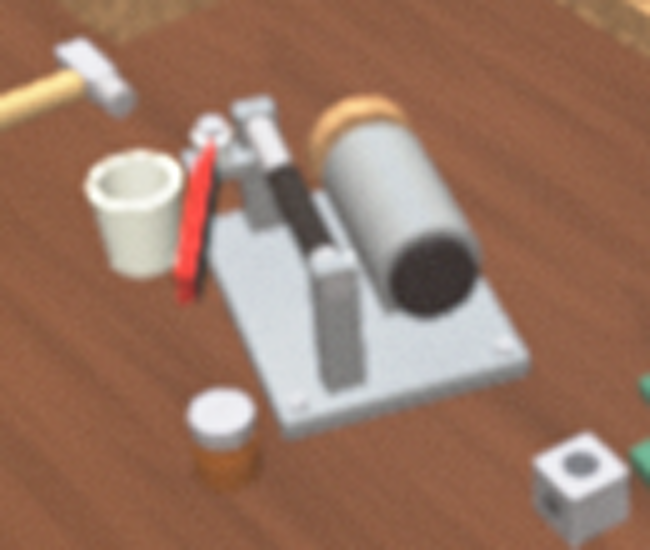

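```bash
python3 - <<'E'
import cv2,numpy as np
from h import *
from scipy.spatial.transform import Rotation as Ro
from plant import readout,cams,ctrl
print([a for a in dir(readout) if a[0]!='_'],[a for a in dir(cams) if a[0]!='_'],[a for a in dir(ctrl) if a[0]!='_'])
np.set_printoptions(precision=4,suppress=True)
print("R\n",Ro.from_rotvec(readout.observe()["ee_rot"]).as_matrix())
for nm,u,v,z in(("pin",244,226.2,.13),("cup",200+180/5.5,160+355/4.5,.07),("jar",200+571/5.5,160+465/4.5,.055),
 ("barL",200+255/5.5,160+250/4.5,.123),("barR",200+540/5.5,160+318/4.5,.123)): print(nm,ray("top",u,v,z))
a=ray("top",200+262/5.5,160+248/4.5,.123);b=ray("top",200+525/5.5,160+317/4.5,.123);e=(a-b)[:2];print("bar ang",np.degrees(np.arctan2(e[1],e[0])))
p=cv2.imread("pics/top0.png");d=np.load("pics/top0.npy");C=cloud("top",d)
h=cv2.cvtColor(p,cv2.COLOR_BGR2HSV);m=((h[...,0]<6)|(h[...,0]>174))&(h[...,1]>170)&(h[...,2]>90);m[:,:200]=0
X=C[m];X=X[abs(X[:,2]-.123)<.012]
l=cv2.fitLine(X[:,:2].astype(np.float32),cv2.DIST_HUBER,0,.01,.01).ravel();print("red line",l,np.degrees(np.arctan2(l[1],l[0])))
s=(X[:,:2]-l[2:])@l[:2];w=(X[:,:2]-l[2:])@[l[1],-l[0]];print(len(X),np.percentile(s,[1,99]),np.percentile(w,[2,50,98]))
pin=ray("top",244,226.2,.13)[:2];print("pin s,w",(pin-l[2:])@l[:2],(pin-l[2:])@[l[1],-l[0]])
# side
p=cv2.imread("pics/side0.png");h=cv2.cvtColor(p,cv2.COLOR_BGR2HSV);m=((h[...,0]<8)|(h[...,0]>172))&(h[...,1]>150)&(h[...,2]>70)
m[:160]=0;m[:,:230]=0;m[:,265:]=0
C=cloud("side",np.load("pics/side0.npy"));X=C[m];print("side",len(X),np.percentile(X,[2,50,98],axis=0))
v,u=np.nonzero(m);print(u.min(),u.max(),v.min(),v.max())
l2=cv2.fitLine(X[:,:2].astype(np.float32),cv2.DIST_HUBER,0,.01,.01).ravel();print(l2,np.degrees(np.arctan2(l2[1],l2[0])))
print("side offset w of line pt rel top line",(l2[2:]-l[2:])@[l[1],-l[0]])
E
```

```text
['observe'] ['camera_info', 'snapshot'] ['Unreachable', 'tips_ahead']
R
 [[-0.8948  0.4464 -0.0009]
 [ 0.4464  0.8948 -0.0013]
 [ 0.0002 -0.0016 -1.    ]]
pin [0.5167 0.2795 0.13  ]
cup [0.4764 0.3311 0.07  ]
jar [0.3924 0.1009 0.055 ]
barL [0.55   0.2737 0.123 ]
barR [0.5002 0.1115 0.123 ]
bar ang 71.40849740355368
red line [0.6436 0.7654 0.4554 0.2107] 49.938343
202 [-0.0648  0.0738] [-0.007  -0.      0.0069]
pin s,w 0.09213506043705366 0.002680158418632175
side 114 [[ 0.4077  0.1572 -0.0019]
 [ 0.4534  0.205   0.1224]
 [ 0.5442  0.3792  0.128 ]]
245 252 171 200
[0.4891 0.8722 0.4514 0.2128] 60.719307
side offset w of line pt rel top line -0.004372492
```

Two independent checks agree. The lever direction (49.9°) and the bar direction (71.4°) differ by 21°, against the 20.6° stop angle given, and the red length is 139 mm in the mask, slightly long from blur. That puts the pad at about (0.436, 0.200). First I'll shut the gripper and move above a standoff point.

```bash
python3 -m jog '[[-0.84,-0.63,0,0,0,0,1],[-0.84,-0.63,0,0,0,0,1],[-0.84,-0.63,0,0,0,0,1],[-0.84,-0.63,0,0,0,0,1],[-0.84,-0.63,0,0,0,0,1]]' && python3 -m jog '[[-0.84,-0.63,0,0,0,0,1],[-0.84,-0.63,0,0,0,0,1],[-0.84,-0.63,0,0,0,0,1],[-0.84,-0.63,0,0,0,0,1],[-0.84,-0.63,0,0,0,0,1]]' && python3 -m jog '[[0,0,0,0,0,-0.96,1],[0,0,0,0,0,-0.96,1],[0,0,0,0,0,-0.96,1],[0,0,0,0,0,-0.96,1],[0,0,0,0,0,-0.96,1]]' && python3 -m jog '[[0,0,0,0,0,-0.96,1],[0,0,0,0,0,-0.96,1],[0,0,0,0,0,-0.96,1],[0,0,0,0,0,-0.96,1],[0,0,0,0,0,-0.96,1]]'
cat > st.py <<'E'
import numpy as np
from plant import readout
from scipy.spatial.transform import Rotation as Ro
np.set_printoptions(precision=4,suppress=True)
def st():
    o=readout.observe();M=Ro.from_rotvec(o["ee_rot"]).as_matrix();p=o["position"]
    yaw=np.degrees(np.arctan2(-M[1,0],-M[0,0]))
    pad=np.array([.4361,.1995]);H=np.array([.5165,.2820])
    f=o["contact_force"]
    print("t",round(o["t"],2),"p",p,"yaw(lever y)",round(yaw,2),"tiltz",M[:,2],"w",round(o["gripper_width"],3))
    r=p[:2]-H; L=-M[:2,0]; print(" in tool: along-from-hinge",-(r@L).round(4)," outward of hinge",(r@M[:2,1]).round(4)," F tool x,y,z",(M.T@f).round(2),"q6",o["joint_pos"][5].round(3))
    rl=np.array([np.cos(np.radians(50)),np.sin(np.radians(50))]);q=p[:2]-pad;print(" rel pad rest: along",(q@rl).round(4),"out",(q@[-rl[1],rl[0]]).round(4))
if __name__=="__main__": st()
E
python3 st.py
```

```text
t: 0.6
position: [0.3274, 0.3725, 0.2419]
ee_rot: [-0.72, -3.058, 0.001]
contact_force: [0.9, 0.9, 0.2]
gripper_width: 0.144
t: 1.1
position: [0.398, 0.2316, 0.242]
ee_rot: [-0.72, -3.057, 0.0]
contact_force: [0.4, 0.6, -0.7]
gripper_width: -0.001
t: 1.6
position: [0.3976, 0.2327, 0.2419]
ee_rot: [0.333, -3.123, 0.0]
contact_force: [0.1, 0.3, -0.2]
gripper_width: 0.0
t: 2.1
position: [0.3976, 0.2328, 0.2419]
ee_rot: [1.342, -2.84, -0.0]
contact_force: [0.0, 1.7, 0.9]
gripper_width: 0.0
t 2.1 p [0.3976 0.2328 0.2419] yaw(lever y) 50.6 tiltz [-0.0008 -0.0002 -1.    ] w 0.0
 in tool: along-from-hinge 0.1135  outward of hinge 0.0607  F tool x,y,z [-1.35  1.1  -0.87] q6 -0.528
 rel pad rest: along 0.0007 out 0.0509
```

```bash
python3 -m jog '[[0,0,0.93,0,0,0,1],[0,0,0.93,0,0,0,1],[0,0,0.93,0,0,0,1],[0,0,0.93,0,0,0,1],[0,0,0.9,0,0,0,1]]' && python3 -m jog '[[0,0,0,0,0,0,1]]'; python3 st.py; python3 - <<'E'
from h import *
a,d=cams.snapshot("top");b,d2=cams.snapshot("side")
a=cv2.resize(a[180:290,210:330],None,fx=3.3,fy=4,interpolation=3);b=cv2.resize(b[120:250,190:320],None,fx=3,fy=3.4,interpolation=3)
a=cv2.resize(a,(396,440));b=cv2.resize(b,(396,440));cv2.imwrite("pics/down1.png",np.hstack([a,b]))
E
```

```text
t: 2.6
position: [0.3973, 0.2328, 0.1023]
ee_rot: [1.335, -2.843, -0.0]
contact_force: [0.8, 0.1, 0.6]
gripper_width: -0.001
t: 2.7
position: [0.3948, 0.2317, 0.1003]
ee_rot: [1.332, -2.837, -0.001]
contact_force: [-0.6, -0.2, 0.5]
gripper_width: 0.003
t 2.7 p [0.3948 0.2317 0.1003] yaw(lever y) 50.28 tiltz [-0.007  -0.0026 -1.    ] w 0.003
 in tool: along-from-hinge 0.1164  outward of hinge 0.0615  F tool x,y,z [ 0.56  0.3  -0.52] q6 -0.522
 rel pad rest: along -0.0019 out 0.0524
```

View pics/down1.png

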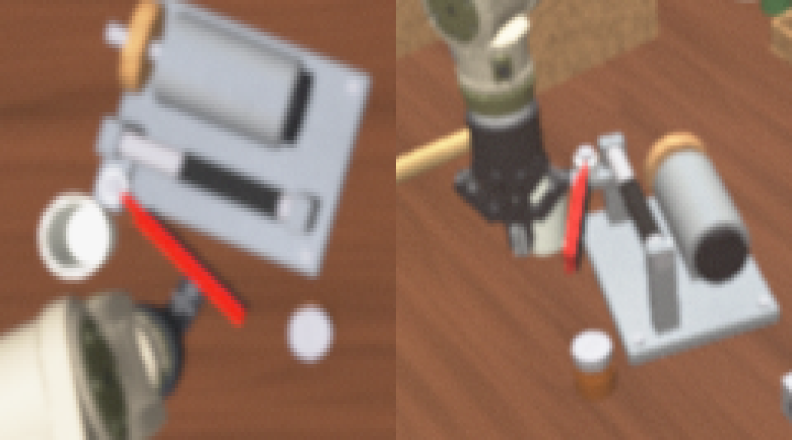

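The top view shows the closed fingers at about (185,295), outside the red lever. The side view shows the gripper's knuckle sticking out towards the lever, higher up at (565,185). I'll check how high that knuckle is above the lever, pin and posts, using depth.

```bash
python3 - <<'E'
from h import *
from plant import readout
from scipy.spatial.transform import Rotation as Ro
np.set_printoptions(precision=4,suppress=True)
o=readout.observe();M=Ro.from_rotvec(o["ee_rot"]).as_matrix();p=o["position"]
for n in("side","top"):
    a,d=cams.snapshot(n);C=cloud(n,d);m=d>0
    X=(C[m]-p)@M; z=C[m][:,2]
    near=(abs(X[:,0])<.045)&(abs(X[:,1])<.085)
    print(n,p)
    hs=a[m].max(1)<90
    for lo in np.arange(.08,.2,.008):
        k=near&hs&(z>=lo)&(z<lo+.008)
        if k.sum()>2: print("z",lo.round(3),k.sum(),"y",np.percentile(X[k,1],[3,50,97]),"x",np.percentile(X[k,0],[3,97]))
E
```

```text
side [0.3974 0.2328 0.1037]
z 0.112 6 y [-0.068  -0.0396 -0.0077] x [-0.0221  0.0426]
z 0.12 12 y [-0.0684 -0.0669 -0.0009] x [-0.0376  0.0386]
z 0.136 28 y [-0.0152  0.0034  0.0237] x [-0.0058  0.0179]
z 0.144 49 y [-0.0279  0.0102  0.0335] x [-0.0087  0.0156]
z 0.152 27 y [-0.0365  0.0083  0.0394] x [-0.0088  0.018 ]
z 0.16 45 y [-0.0395  0.0112  0.0474] x [-0.0091  0.0217]
z 0.168 42 y [-0.0473  0.0028  0.0493] x [0.0016 0.0198]
z 0.176 46 y [-0.0547  0.0013  0.0544] x [0.0053 0.0202]
z 0.184 48 y [-0.0272  0.0062  0.0528] x [0.0092 0.0229]
z 0.192 55 y [-0.0316 -0.0021  0.0342] x [0.0066 0.0222]
top [0.3974 0.2328 0.1037]
z 0.152 4 y [-0.0293 -0.0254 -0.0223] x [0.006  0.0092]
z 0.16 6 y [-0.0444 -0.0347 -0.0303] x [0.0033 0.0105]
z 0.184 4 y [-0.0534 -0.0514 -0.0493] x [0.0063 0.0103]
```

Near the lever's height (98 to 126 mm) the finger is within ±15 mm, and it only widens above z of about 0.136, so the knuckle passes over everything. I'll approach now.

```bash
python3 -m jog '[[0,-0.3,0,0,0,0,1],[0,-0.3,0,0,0,0,1],[0,-0.3,0,0,0,0,1],[0,-0.05,0,0,0,0,1],[0,-0.05,0,0,0,0,1]]'; python3 st.py;  python3 -m jog '[[0,-0.05,0,0,0,0,1],[0,-0.05,0,0,0,0,1],[0,0,0,0,0,0,1]]'; python3 st.py
```

```text
t: 3.4
position: [0.4213, 0.2133, 0.1038]
ee_rot: [-1.333, 2.845, 0.0]
contact_force: [0.1, 0.1, 0.4]
gripper_width: 0.001
t 3.4 p [0.4213 0.2133 0.1038] yaw(lever y) 50.23 tiltz [ 0.      0.0002 -1.    ] w 0.001
 in tool: along-from-hinge 0.1137  outward of hinge 0.0292  F tool x,y,z [-0.12 -0.03 -0.41] q6 -0.578
 rel pad rest: along 0.0011 out 0.0202
t: 3.7
position: [0.4232, 0.2118, 0.1037]
ee_rot: [-1.335, 2.844, 0.0]
contact_force: [0.0, 0.2, -0.3]
gripper_width: 0.001
t 3.7 p [0.4232 0.2118 0.1037] yaw(lever y) 50.29 tiltz [-0.      0.0001 -1.    ] w 0.001
 in tool: along-from-hinge 0.1136  outward of hinge 0.0269  F tool x,y,z [-0.21  0.13  0.28] q6 -0.584
 rel pad rest: along 0.0012 out 0.0178
```

```bash
for i in 1 ; do python3 -m jog '[[0,-0.03,0,0,0,0,1],[0,-0.03,0,0,0,0,1],[0,-0.03,0,0,0,0,1]]'|grep -E "pos|force"; python3 st.py;  python3 -m jog '[[0,-0.03,0,0,0,0,1],[0,-0.03,0,0,0,0,1],[0,0,0,0,0,0,1]]'|grep -E "pos|force"; python3 st.py;done
```

```text
position: [0.4253, 0.2102, 0.1037]
contact_force: [0.3, 0.4, -0.2]
t 4.0 p [0.4253 0.2102 0.1037] yaw(lever y) 50.3 tiltz [ 0.0001  0.0001 -1.    ] w -0.001
 in tool: along-from-hinge 0.1135  outward of hinge 0.0243  F tool x,y,z [-0.48  0.05  0.19] q6 -0.588
 rel pad rest: along 0.0012 out 0.0151
position: [0.4268, 0.2089, 0.1037]
contact_force: [0.3, 0.2, -0.9]
t 4.3 p [0.4268 0.2089 0.1037] yaw(lever y) 50.28 tiltz [ 0.0002  0.0001 -1.    ] w -0.0
 in tool: along-from-hinge 0.1135  outward of hinge 0.0222  F tool x,y,z [-0.31 -0.09  0.86] q6 -0.591
 rel pad rest: along 0.0013 out 0.0131
```

```bash
python3 -m jog '[[0,-0.03,0,0,0,0,1],[0,-0.03,0,0,0,0,1],[0,0,0,0,0,0,1]]'|grep -E "pos|force"; python3 st.py;  python3 - <<'E'
from h import *
a,d=cams.snapshot("top");b,d2=cams.snapshot("side")
a=cv2.resize(a[200:270,230:310],(396,400),interpolation=3);b=cv2.resize(b[150:230,220:300],(396,400),interpolation=3)
cv2.imwrite("pics/near2.png",np.hstack([a,b]))
E
```

```text
position: [0.4277, 0.2081, 0.1037]
contact_force: [-1.1, 1.6, 0.4]
t 4.6 p [0.4277 0.2081 0.1037] yaw(lever y) 50.3 tiltz [-0.0008  0.0008 -1.    ] w -0.001
 in tool: along-from-hinge 0.1136  outward of hinge 0.0211  F tool x,y,z [-0.54  1.83 -0.39] q6 -0.595
 rel pad rest: along 0.0012 out 0.0119
```

View pics/near2.png

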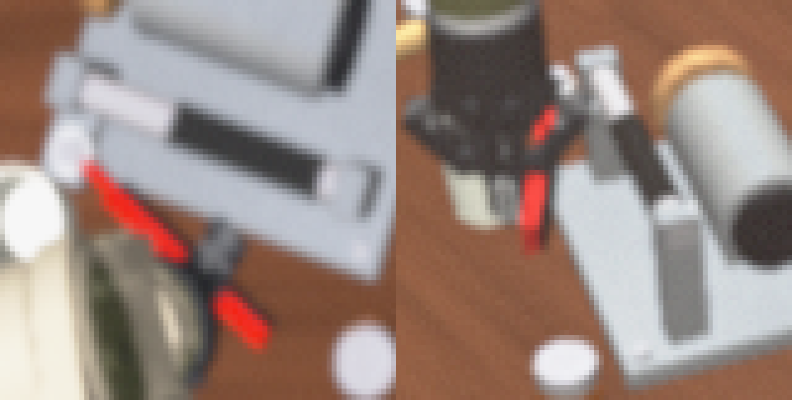

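First contact shows as 1.8 N of push on the finger's back. In the pictures the finger lies against the red face with nothing behind the lever. Next I follow the lever round the hinge arc at 1° per row.

```bash
python3 -m jog '[[0.012,-0.066,0,0,0,-0.125,1],[0.012,-0.066,0,0,0,-0.125,1],[0.012,-0.066,0,0,0,-0.125,1],[0.012,-0.066,0,0,0,-0.125,1],[0.012,-0.066,0,0,0,-0.125,1]]'|grep force; python3 st.py;  python3 -m jog '[[0.012,-0.066,0,0,0,-0.125,1],[0.012,-0.066,0,0,0,-0.125,1],[0.012,-0.066,0,0,0,-0.125,1],[0.012,-0.066,0,0,0,-0.125,1],[0.012,-0.066,0,0,0,-0.125,1]]'|grep force; python3 st.py
```

```text
contact_force: [-3.0, 2.6, 0.2]
t 5.2 p [0.4347 0.2002 0.1037] yaw(lever y) 55.37 tiltz [-0.0003  0.0002 -1.    ] w 0.001
 in tool: along-from-hinge 0.1137  outward of hinge 0.0208  F tool x,y,z [-0.38  3.94 -0.21] q6 -0.703
 rel pad rest: along -0.0003 out 0.0015
contact_force: [-3.4, 2.9, 1.5]
t 5.7 p [0.4421 0.1934 0.1037] yaw(lever y) 60.37 tiltz [-0.0003  0.0002 -1.    ] w -0.002
 in tool: along-from-hinge 0.1138  outward of hinge 0.0208  F tool x,y,z [-0.83  4.34 -1.5 ] q6 -0.808
 rel pad rest: along -0.0008 out -0.0085
```

```bash
python3 -m jog '[[0.012,-0.066,0,0,0,-0.125,1],[0.012,-0.066,0,0,0,-0.125,1],[0.012,-0.066,0,0,0,-0.125,1],[0.012,-0.066,0,0,0,-0.125,1],[0.012,-0.066,0,0,0,-0.125,1]]'|grep force; python3 st.py;  python3 -m jog '[[0.012,-0.066,0,0,0,-0.125,1],[0.012,-0.066,0,0,0,-0.125,1],[0.006,-0.033,0,0,0,-0.063,1],[0.006,-0.033,0,0,0,-0.063,1],[0.006,-0.033,0,0,0,-0.063,1]]'|grep force; python3 st.py
```

```text
contact_force: [-4.4, 3.9, 2.0]
t 6.2 p [0.4499 0.1872 0.1036] yaw(lever y) 65.37 tiltz [-0.0006  0.0003 -1.    ] w -0.0
 in tool: along-from-hinge 0.1139  outward of hinge 0.0211  F tool x,y,z [-1.72  5.67 -2.05] q6 -0.912
 rel pad rest: along -0.0005 out -0.0185
contact_force: [-5.2, 3.3, 2.6]
t 6.7 p [0.4555 0.1834 0.1036] yaw(lever y) 68.87 tiltz [-0.0009  0.0003 -1.    ] w 0.002
 in tool: along-from-hinge 0.1139  outward of hinge 0.0213  F tool x,y,z [-1.26  6.04 -2.61] q6 -0.983
 rel pad rest: along 0.0002 out -0.0252
```

```bash
python3 -m jog '[[0.003,-0.0165,0,0,0,-0.031,1],[0.003,-0.0165,0,0,0,-0.031,1],[0.003,-0.0165,0,0,0,-0.031,1],[0.003,-0.0165,0,0,0,-0.031,1],[0.003,-0.0165,0,0,0,-0.031,1]]'|grep force; python3 st.py;  python3 -m jog '[[0.003,-0.0165,0,0,0,-0.031,1],[0.003,-0.0165,0,0,0,-0.031,1]]'|grep force; python3 st.py
```

```text
contact_force: [-5.0, 3.4, 2.2]
t 7.2 p [0.4575 0.1821 0.1036] yaw(lever y) 70.1 tiltz [-0.0011  0.0003 -1.    ] w 0.003
 in tool: along-from-hinge 0.114  outward of hinge 0.0215  F tool x,y,z [-1.47  5.89 -2.21] q6 -1.008
 rel pad rest: along 0.0005 out -0.0276
contact_force: [-4.6, 4.3, 3.3]
t 7.4 p [0.4584 0.1817 0.1036] yaw(lever y) 70.6 tiltz [-0.0011  0.0004 -1.    ] w -0.001
 in tool: along-from-hinge 0.1139  outward of hinge 0.0215  F tool x,y,z [-2.57  5.79 -3.28] q6 -1.018
 rel pad rest: along 0.0007 out -0.0285
```

```bash
python3 -m jog '[[0.003,-0.0165,0,0,0,-0.031,1],[0.003,-0.0165,0,0,0,-0.031,1]]'|grep force; python3 st.py;  python3 -m jog '[[0,-0.016,0,0,0,0,1]]'|grep force; python3 st.py
```

```text
contact_force: [-5.5, 3.4, 3.7]
t 7.6 p [0.4593 0.1812 0.1037] yaw(lever y) 71.1 tiltz [-0.0012  0.0004 -1.    ] w 0.004
 in tool: along-from-hinge 0.1139  outward of hinge 0.0215  F tool x,y,z [-1.47  6.29 -3.7 ] q6 -1.028
 rel pad rest: along 0.0008 out -0.0295
contact_force: [-7.0, 5.3, 3.6]
t 7.7 p [0.4593 0.1812 0.1036] yaw(lever y) 71.1 tiltz [-0.0019  0.0008 -1.    ] w -0.002
 in tool: along-from-hinge 0.1139  outward of hinge 0.0214  F tool x,y,z [-2.72  8.39 -3.63] q6 -1.029
 rel pad rest: along 0.0009 out -0.0296
```

```bash
python3 - <<'E'
from h import *
a,d=cams.snapshot("top");b,d2=cams.snapshot("side")
cv2.imwrite("pics/top3.png",a)
a=cv2.resize(a[195:265,230:310],(396,400),interpolation=3);b=cv2.resize(b[150:230,220:300],(396,400),interpolation=3)
cv2.imwrite("pics/in3.png",np.hstack([a,b]))
E
python3 st.py
```

```text
t 7.8 p [0.4593 0.1811 0.1036] yaw(lever y) 71.09 tiltz [-0.0019  0.0008 -1.    ] w -0.001
 in tool: along-from-hinge 0.114  outward of hinge 0.0215  F tool x,y,z [-2.83  7.69 -4.28] q6 -1.029
 rel pad rest: along 0.0008 out -0.0296
```

View pics/in3.png

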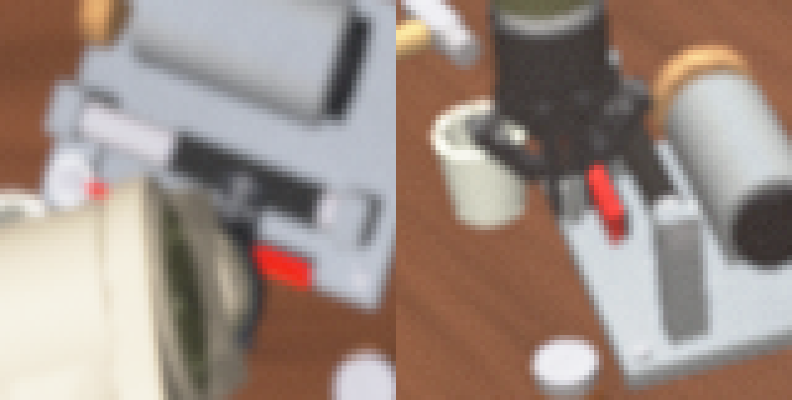

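The lever now looks parallel to the bar. The last 0.5 mm of command gave no motion and raised the force from 6.3 to 8 N, so this is the stop. I'll add one small increment to confirm and be sure of staying on it, then hold.

```bash
python3 -m jog '[[0,-0.014,0,0,0,0,1],[0,0,0,0,0,0,1]]'|grep force; python3 st.py;  python3 -m jog '[[0,0,0,0,0,0,1],[0,0,0,0,0,0,1],[0,0,0,0,0,0,1],[0,0,0,0,0,0,1],[0,0,0,0,0,0,1]]'|grep force; python3 st.py;python3 -m jog '[[0,0,0,0,0,0,1],[0,0,0,0,0,0,1],[0,0,0,0,0,0,1],[0,0,0,0,0,0,1],[0,0,0,0,0,0,1]]'|grep force; python3 st.py; python3 -m jog '[[0,0,0,0,0,0,1],[0,0,0,0,0,0,1],[0,0,0,0,0,0,1],[0,0,0,0,0,0,1]]'|grep force; python3 st.py
```

```text
contact_force: [-7.2, 5.1, 4.4]
t 8.0 p [0.4593 0.1811 0.1036] yaw(lever y) 71.1 tiltz [-0.0026  0.001  -1.    ] w -0.001
 in tool: along-from-hinge 0.114  outward of hinge 0.0215  F tool x,y,z [-2.55  8.45 -4.41] q6 -1.029
 rel pad rest: along 0.0008 out -0.0296
contact_force: [-7.2, 4.3, 5.4]
t 8.5 p [0.4593 0.1811 0.1036] yaw(lever y) 71.11 tiltz [-0.0025  0.0009 -1.    ] w 0.001
 in tool: along-from-hinge 0.114  outward of hinge 0.0214  F tool x,y,z [-1.71  8.18 -5.34] q6 -1.029
 rel pad rest: along 0.0008 out -0.0296
contact_force: [-7.9, 4.1, 5.0]
t 9.0 p [0.4593 0.1811 0.1036] yaw(lever y) 71.11 tiltz [-0.0025  0.0009 -1.    ] w -0.003
 in tool: along-from-hinge 0.114  outward of hinge 0.0214  F tool x,y,z [-1.34  8.78 -4.99] q6 -1.029
 rel pad rest: along 0.0008 out -0.0296
contact_force: [-6.9, 3.9, 4.2]
t 9.4 p [0.4593 0.1811 0.1036] yaw(lever y) 71.11 tiltz [-0.0024  0.0009 -1.    ] w -0.006
 in tool: along-from-hinge 0.1139  outward of hinge 0.0214  F tool x,y,z [-1.41  7.79 -4.18] q6 -1.029
 rel pad rest: along 0.0009 out -0.0296
```

```bash
python3 - <<'E'
import cv2,numpy as np
from h import *
p=cv2.imread("pics/top3.png")
h=cv2.cvtColor(p,cv2.COLOR_BGR2HSV);m=((h[...,0]<6)|(h[...,0]>174))&(h[...,1]>170)&(h[...,2]>90);m[:,:200]=0
v,u=np.nonzero(m);X=np.array([ray("top",a,b,.126) for a,b in zip(u,v)])
l=cv2.fitLine(X[:,:2].astype(np.float32),cv2.DIST_HUBER,0,.01,.01).ravel();print(len(X),"lever angle",np.degrees(np.arctan2(l[1],l[0])))
E
```

```text
50 lever angle 61.787247
```

```bash
python3 - <<'E'
import cv2,numpy as np
from h import *
np.set_printoptions(precision=4,suppress=True)
H=np.array([.5165,.2820])
for f in("top0","top3"):
    p=cv2.imread(f"pics/{f}.png")
    h=cv2.cvtColor(p,cv2.COLOR_BGR2HSV);m=((h[...,0]<6)|(h[...,0]>174))&(h[...,1]>170)&(h[...,2]>90);m[:,:200]=0
    v,u=np.nonzero(m);X=np.array([ray("top",a,b,.126)[:2] for a,b in zip(u,v)])-H
    r=np.hypot(*X.T);k=(r>.135)&(r<.158);a=np.degrees(np.arctan2(-X[k,1],-X[k,0]))
    print(f,k.sum(),"tip-zone bearing from hinge: mean",a.mean(),np.percentile(a,[5,95]),"r max",r.max())
E
```

```text
top0 38 tip-zone bearing from hinge: mean 49.35043937675602 [46.77   52.1027] r max 0.16241059869876395
top3 36 tip-zone bearing from hinge: mean 69.76851189418862 [67.3008 72.2639] r max 0.15986307994814564
```

Camera check: the tip's bearing from the hinge has turned 20.4°, which is 0.356 rad, so the lever is on the stop. It has been held about 1.7 s at around 8 N. Now the slow return at 0.5° per row.

```bash
python3 -m jog '[[0,0.015,0,0,0,0,1],[0,0.015,0,0,0,0,1],[-0.006,0.033,0,0,0,0.063,1],[-0.006,0.033,0,0,0,0.063,1],[-0.006,0.033,0,0,0,0.063,1]]'|grep force; python3 st.py; python3 -m jog '[[-0.006,0.033,0,0,0,0.063,1],[-0.006,0.033,0,0,0,0.063,1],[-0.006,0.033,0,0,0,0.063,1],[-0.006,0.033,0,0,0,0.063,1],[-0.006,0.033,0,0,0,0.063,1]]'|grep force; python3 st.py;python3 -m jog '[[-0.006,0.033,0,0,0,0.063,1],[-0.006,0.033,0,0,0,0.063,1],[-0.006,0.033,0,0,0,0.063,1],[-0.006,0.033,0,0,0,0.063,1],[-0.006,0.033,0,0,0,0.063,1]]'|grep force; python3 st.py;python3 -m jog '[[-0.006,0.033,0,0,0,0.063,1],[-0.006,0.033,0,0,0,0.063,1],[-0.006,0.033,0,0,0,0.063,1],[-0.006,0.033,0,0,0,0.063,1],[-0.006,0.033,0,0,0,0.063,1]]'|grep force; python3 st.py
```

```text
contact_force: [-5.2, 2.4, 1.9]
t 9.9 p [0.4567 0.1827 0.1037] yaw(lever y) 69.55 tiltz [-0.0009  0.0004 -1.    ] w 0.001
 in tool: along-from-hinge 0.1139  outward of hinge 0.0213  F tool x,y,z [-0.44  5.68 -1.9 ] q6 -0.997
 rel pad rest: along 0.0004 out -0.0266
contact_force: [-4.7, 3.0, 1.8]
t 10.4 p [0.4526 0.1854 0.1036] yaw(lever y) 67.03 tiltz [-0.0007  0.0004 -1.    ] w 0.002
 in tool: along-from-hinge 0.1139  outward of hinge 0.0211  F tool x,y,z [-0.93  5.52 -1.82] q6 -0.946
 rel pad rest: along -0.0002 out -0.0217
contact_force: [-3.4, 2.8, 0.9]
t 10.9 p [0.4486 0.1882 0.1037] yaw(lever y) 64.51 tiltz [-0.0003  0.0004 -1.    ] w -0.003
 in tool: along-from-hinge 0.1139  outward of hinge 0.0209  F tool x,y,z [-1.02  4.26 -0.86] q6 -0.894
 rel pad rest: along -0.0006 out -0.0168
contact_force: [-3.0, 4.1, 1.1]
t 11.4 p [0.4448 0.1912 0.1037] yaw(lever y) 61.98 tiltz [-0.      0.0004 -1.    ] w -0.001
 in tool: along-from-hinge 0.1139  outward of hinge 0.0207  F tool x,y,z [-2.17  4.57 -1.06] q6 -0.842
 rel pad rest: along -0.0008 out -0.012
```

```bash
python3 -m jog '[[-0.006,0.033,0,0,0,0.063,1],[-0.006,0.033,0,0,0,0.063,1],[-0.006,0.033,0,0,0,0.063,1],[-0.006,0.033,0,0,0,0.063,1],[-0.006,0.033,0,0,0,0.063,1]]'|grep force; python3 st.py; python3 -m jog '[[-0.006,0.033,0,0,0,0.063,1],[-0.006,0.033,0,0,0,0.063,1],[-0.006,0.033,0,0,0,0.063,1],[-0.006,0.033,0,0,0,0.063,1],[-0.006,0.033,0,0,0,0.063,1]]'|grep force; python3 st.py;python3 -m jog '[[-0.006,0.033,0,0,0,0.063,1],[-0.006,0.033,0,0,0,0.063,1],[-0.006,0.033,0,0,0,0.063,1],[-0.006,0.033,0,0,0,0.063,1],[-0.006,0.033,0,0,0,0.063,1]]'|grep force; python3 st.py;python3 -m jog '[[-0.006,0.033,0,0,0,0.063,1],[-0.006,0.033,0,0,0,0.063,1],[-0.006,0.033,0,0,0,0.063,1],[-0.006,0.033,0,0,0,0.063,1]]'|grep force; python3 st.py
```

```text
contact_force: [-2.3, 3.4, -0.6]
t 11.9 p [0.441  0.1944 0.1037] yaw(lever y) 59.4 tiltz [ 0.0002  0.0002 -1.    ] w 0.002
 in tool: along-from-hinge 0.1139  outward of hinge 0.0204  F tool x,y,z [-1.78  3.67  0.59] q6 -0.788
 rel pad rest: along -0.0008 out -0.007
contact_force: [-2.0, 4.6, -0.7]
t 12.4 p [0.4372 0.1977 0.1037] yaw(lever y) 56.87 tiltz [ 0.0003  0.0001 -1.    ] w 0.0
 in tool: along-from-hinge 0.1139  outward of hinge 0.0203  F tool x,y,z [-2.8   4.17  0.68] q6 -0.735
 rel pad rest: along -0.0006 out -0.002
contact_force: [-2.2, 3.9, -0.2]
t 12.9 p [0.4336 0.2012 0.1038] yaw(lever y) 54.35 tiltz [ 0.0004  0.0001 -1.    ] w 0.004
 in tool: along-from-hinge 0.1139  outward of hinge 0.0202  F tool x,y,z [-1.9   4.07  0.23] q6 -0.682
 rel pad rest: along -0.0003 out 0.003
contact_force: [-1.3, 3.7, -0.3]
t 13.3 p [0.4309 0.2041 0.1038] yaw(lever y) 52.33 tiltz [ 0.0004  0.     -1.    ] w -0.001
 in tool: along-from-hinge 0.114  outward of hinge 0.0202  F tool x,y,z [-2.15  3.32  0.28] q6 -0.64
 rel pad rest: along 0.0002 out 0.0069
```

```bash
python3 -m jog '[[-0.006,0.033,0,0,0,0.063,1],[-0.006,0.033,0,0,0,0.063,1],[-0.004,0.02,0,0,0,0.04,1],[-0.004,0.02,0,0,0,0.04,1],[-0.004,0.02,0,0,0,0.04,1]]'|grep force; python3 st.py; python3 -m jog '[[-0.003,0.02,0,0,0,0.04,1],[-0.003,0.02,0,0,0,0,1],[0,0.02,0,0,0,0,1],[0,0.02,0,0,0,0,1],[0,0.02,0,0,0,0,1]]'|grep force; python3 st.py;python3 -m jog '[[0,0.02,0,0,0,0,1],[0,0.02,0,0,0,0,1],[0,0.02,0,0,0,0,1],[0,0.02,0,0,0,0,1],[0,0.02,0,0,0,0,1]]'|grep force; python3 st.py
```

```text
contact_force: [-0.8, 3.5, 0.4]
t 13.8 p [0.4283 0.207  0.1038] yaw(lever y) 50.38 tiltz [ 0.0002  0.     -1.    ] w 0.004
 in tool: along-from-hinge 0.114  outward of hinge 0.0201  F tool x,y,z [-2.15  2.82 -0.45] q6 -0.598
 rel pad rest: along 0.0007 out 0.0108
contact_force: [0.9, -0.1, -0.3]
t 14.3 p [0.4261 0.2086 0.1037] yaw(lever y) 50.07 tiltz [ 0.0002 -0.0008 -1.    ] w 0.002
 in tool: along-from-hinge 0.1142  outward of hinge 0.0222  F tool x,y,z [-0.48 -0.71  0.32] q6 -0.587
 rel pad rest: along 0.0006 out 0.0135
contact_force: [-0.5, 0.5, 0.4]
t 14.8 p [0.4238 0.211  0.1037] yaw(lever y) 50.09 tiltz [ 0.0001  0.     -1.    ] w 0.002
 in tool: along-from-hinge 0.114  outward of hinge 0.0256  F tool x,y,z [-0.04  0.75 -0.39] q6 -0.582
 rel pad rest: along 0.0009 out 0.0168
```

The force dropped to zero as the lever reached its rest position. Now I back off, lift, and look.

```bash
python3 -m jog '[[0,0.3,0,0,0,0,1],[0,0.5,0,0,0,0,1],[0,0.5,0,0,0,0,1],[0,0,-0.7,0,0,0,1],[0,0,-0.9,0,0,0,1]]'|grep force; python3 -m jog '[[0,0.9,-0.9,0,0,0,1],[0,0.9,-0.9,0,0,0,1],[0,0.9,-0.9,0,0,0,1],[0,0.9,0,0,0,0,1],[0,0,0,0,0,0,1]]'; python3 - <<'E'
from h import *
H=np.array([.5165,.2820])
p,d=cams.snapshot("top");cv2.imwrite("pics/top4.png",p)
h=cv2.cvtColor(p,cv2.COLOR_BGR2HSV);m=((h[...,0]<6)|(h[...,0]>174))&(h[...,1]>170)&(h[...,2]>90);m[:,:200]=0
v,u=np.nonzero(m);X=np.array([ray("top",a,b,.126)[:2] for a,b in zip(u,v)])-H
r=np.hypot(*X.T);k=(r>.135)&(r<.158);a=np.degrees(np.arctan2(-X[k,1],-X[k,0]));print(k.sum(),a.mean())
a=cv2.imread("pics/top0.png");s=slice(120,300),slice(150,470)
cv2.imwrite("pics/fin.png",cv2.resize(np.vstack([p[s],cv2.absdiff(a,p)[s]*2]),None,fx=1.6,fy=1.6))
E
```

```text
contact_force: [-0.4, -0.3, -0.3]
t: 15.8
position: [0.3082, 0.3072, 0.2337]
ee_rot: [-1.336, 2.842, 0.002]
contact_force: [0.1, -0.8, 0.7]
gripper_width: -0.002
38 49.35043937675602
```

View pics/fin.png

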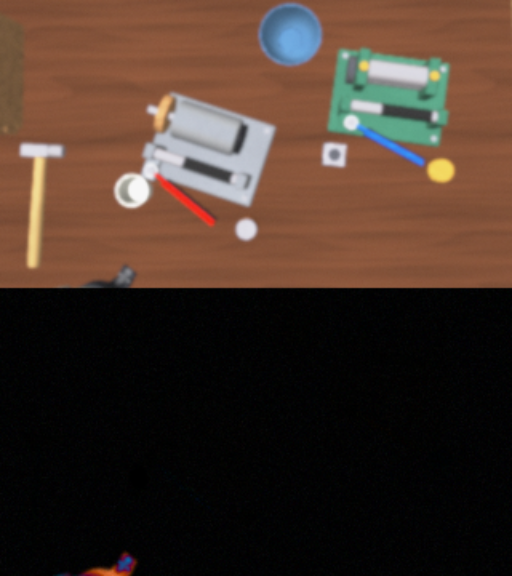

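In the before/after difference picture only the gripper, at (125,565), has changed. The red lever is back at its exact starting bearing (49.35°), and the cup, jar, block, spool, bowl, hammer and blue lever have not moved.

```bash
python3 -c "
from plant import ticket;print(ticket.finish_job())"
```

```text
the job is handed in; nothing more can be done
None
```

The brake check is done and handed in. I pressed the red lever in to its stop, held it there, let it back out under the fingers, and moved clear. The whole job took about 16 s.

- **Press:** I used the back of the shut fingers on the red face, about 114 mm from the hinge, and followed the hinge arc. The push rose from about 2 to 6 N.
- **Stop and hold:** At the stop, 0.9 mm more of commanded travel gave no motion, and the push was about 8 N. The camera showed the lever had turned 20.4° (0.356 rad). I held it there for about 1.7 s.
- **Return:** I let the lever out at about 10 mm/s or slower. The fingers stayed in contact, with the push falling from 5.7 to 2.8 N and then to zero at the rest position.
- **Final check:** The lever is back at exactly its starting bearing (49.35°). The before/after top picture shows no change except the arm. The screwdriver was outside that crop; the arm never went near it.

**What disagreed:**
- First contact came 2–3 mm later than I had measured.
- One line fit of the partly hidden lever at the stop gave 61.8°. The gripper was covering the middle of the lever, so I set that fit aside and used the tip's bearing.
- A small upward force of 4–5 N showed at the stop, and I did not find the cause.

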